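# Tighten a magnifier's lens ring with a pin spanner

## Task

The retaining ring that holds the lens in the stitch magnifier has worked loose. Take the two-pin spanner from its wooden rest, feel both pins fully into the two holes of the ring before turning it, and with it alone tighten the ring clockwise (seen from above) until it is fully home against its stop, pressing and turning gently so that the lens is not stressed. Then set the spanner back upright in its rest with both pins down in the rest's holes and let go, leaving the other things where they are.

Things in the scene. Friction and masses are not known exactly. Their poses are not given: they have to be found in the camera images.
- magnifier: Stitch magnifier, fixed: white drum 86 mm across on a 100 mm foot; origin at the centre of its underside, z up. On top a flat steel retaining ring, dark rim 71 mm across, 32 mm inside, round a glass lens 3 mm lower. The ring's two round blind holes are across from one another, each 24 mm from the axis, 7.5 mm across, 8 mm deep, with a 1 mm chamfer at the mouth.
- ring_centre (a point): On the ring's axis, 46 mm above the magnifier's underside, level with the unpressed ring face. The ring lies on a wave spring: pressed, it yields up to 4 mm at about 2 N per mm, then is solid; it springs back when let go (so the force falls when both sliding pins drop into the holes).
- lens_ring (a joint): Turn of the ring, clockwise from above, rad: 0.15 to 0.5 at the start, home against its stop at 1.2. It turns stiffly (0.14 N m), stays where left, and does not turn under pins sliding on its face with under 5 N. It does not tell where the holes are (thread start varies): at the start the line through them lies within 0.6 rad either side of the magnifier's x axis.
- spanner: Two-pin spanner, aluminium, about 140 g, loose, upright in its rest. Bar 66 x 20 x 12 mm along its x; origin at the centre of the bar's underside, z up. Two steel pins, 5 mm across, 9.5 mm long, point down 24 mm either side of the origin along x. On the bar stands a flat handle 24 mm wide (x), 12 mm thick (y; grip across this), 12 to 68 mm above the origin.
- pin_tips (a point): Point of the spanner midway between the ends of its pins, 9.5 mm below its origin. The pins may bear on the ring with up to 25 N in all (pressing and turning, also against the stop).
- spanner_grip (a point): Point in the middle of the spanner's handle, 48 mm above its origin, where to grip it.
- spanner_rest: Light wooden block 92 x 46 x 18 mm, fixed; origin at the centre of its underside. Its top has two holes 12 mm across and 14 mm deep, 24 mm either side of the centre along its x. The spanner's bar sits flat on the top, its origin 18 mm above the rest's origin, its pins in the holes (either way round).
- thimble: Bystander: brass thimble, 18 mm across, 22 mm high; origin at its underside.
- steel_weight: Bystander: round steel pattern weight, 38 mm across, 15 mm high; origin at its underside.
- green_spool: Bystander: green thread on a wooden spool, 33 mm across, 36 mm high; origin at its underside.
- tape_roll: Bystander: rolled yellow measuring tape, 50 mm across, 15 mm high; origin at its underside.
There are look-alikes about, which are no part of the job. Leave any blue look-alike of the spanner alone.

How it is judged:
On the way, in this order (a step that is already met when the one before it is completed fails the run):
1. both pins seated in the ring's holes (tips 5.5 mm or more below the unpressed face, within 3 mm of the axis, spanner upright within 0.1 rad), the ring not yet turned past 0.65 rad (z of pin_tips in the frame of magnifier below 0.0405 m and horizontal distance between pin_tips and ring_centre below 0.003 m and angle between spanner's own z axis and vertical below 0.1 rad and value of joint lens_ring below 0.65 rad), for 0.2 s.
2. the ring is turned home (above 1.14 rad) with both pins still seated (z of pin_tips in the frame of magnifier below 0.0405 m and horizontal distance between pin_tips and ring_centre below 0.003 m and angle between spanner's own z axis and vertical below 0.1 rad and value of joint lens_ring above 1.14 rad), for 0.1 s.
At the end, for the whole second after the job is handed in: The ring stands home (above 1.13 rad of 1.2); the spanner stands upright (within 0.1 rad) and at rest in its wooden rest, bar flat on the top (origin 15 to 20.5 mm above the rest's underside), within 7 mm of the rest's centre and 0.25 rad of its length, both pins in the holes (value of joint lens_ring above 1.13 rad and z of spanner in the frame of spanner_rest between 0.015 and 0.0205 m and horizontal distance between spanner and spanner_rest below 0.007 m and angle between the x axis of spanner and the x axis of spanner_rest, either way round below 0.25 rad and angle between spanner's own z axis and vertical below 0.1 rad and linear speed of spanner below 0.01 m/s); the robot touches nothing.
It fails at once if the spanner presses or turns on the magnifier with more than 25 N (contact force between spanner and magnifier above 25 N).
It fails at once if the robot itself pushes the magnifier with more than 8 N (contact force between any of the fingers, the arm and magnifier above 8 N).
It fails at once if a bystander is moved by more than 20 mm (distance of any of thimble, steel_weight, green_spool, tape_roll from where it was at the start of the episode above 0.02 m).
It also fails if it takes over 72 s, if anything falls off the work surface, if the arm or the gripper's body presses on something with over 40 N, if the wrist force passes 120 N, or if a joint passes its speed limit or range.

## Robot

A 6-joint arm with a two-finger parallel gripper is mounted at the origin on a cart in front of the work surface, level with it; the furniture and walls round the work are solid. World frame = base frame: x ahead of the robot, y to its left, z up, the work surface at z = 0. Lengths are in m, angles in rad, forces in N, time in s.
With the tool pointing down it reaches from about 0.375 to 0.75 m from the base axis. Payload 9 kg.
Tool frame: the origin (TCP) lies at the very end of the fingers, on their centre line; the grasp point (between the pads) lies 19 mm behind it; z points along the fingers, y is the line along which they close (so a half turn about z gives the same grasp; the last joint's range is limited). The gripper opens to 85 mm and grips with 20 to 120 N. Pads are 22 mm wide; open, the fingers measure 114 mm over their backs; the gripper's body (76 mm by 85 mm) begins 54 mm behind the grasp point. The pads swing forward as they close: fully open they stand 13 mm farther back than shut.
Start: joints at [-1.546, 0.104, 0.097, 1.564, 0, 1.353], TCP at [0.144, -0.582, 0.231] pointing down, gripper open.
Joint ranges: [-2.99, 2.99], [-0.84, 1.86], [-1.1, 1.16], [-1.84, 2.11], [-1.51, 1.56], [-3.14, 3.14]. Speed limits (rad/s): [2.22, 2.22, 2.57, 3.14, 3.14, 3.14].

## Interface

Orientations are given as [roll, pitch, yaw] about the fixed x, y, z axes, in that order (R = Rz(yaw) Ry(pitch) Rx(roll)).
In Python, from workcell import ctrl gives the robot as it stands. The module is installed in compiled form; this text tells all that it offers.
- The arm moves only by the tool drive_tool, never from a script. Its argument "increments" is a list that holds one entry, the list of rows, each a list of 5 numbers: the opening, from -1 (shut) to 1 (fully open), then the shift along the tool's x, y, z in mm, then the turn about the tool's z in rad. A call has 1 to 8 rows; each row shifts and turns the commanded pose from where the row before left it, along the tool's axes as they then stand; what a row does not reach is not made up. A row lasts 1/10 s, in which the tool goes at most 50 mm and 8.59 degrees, less where a joint would pass 70% of its speed; a pose out of reach is approached as far as the arm can. A call is refused whole if a number of a shift passes 50 or a number of a turn 0.15, either way. A call with a gripper value outside its range is refused whole. The fingers move at their own pace and stop on an object; "newtons" is the grip in N (left out, the last holds). Time passes only in rows, so rows that do not move let the fingers close. It gives the time, the measured TCP pose, the force, the opening and the grip force at its end, in the units of the state.
- ctrl.observe(): the state, without advancing time (a new reading comes with each control period).
- ctrl.snapshot(name): name is "scene" or "side" or "wrist"; returns a dict with "color" (384x512x3 uint8, red, green, blue), "z_map" (384x512 float32, m along the optical axis (not along the pixel's ray), 0 where there is no reading), "fov_y" (degrees; the focal length in pixels is half the picture's height over the tangent of half this angle, whatever the lens; pixels are square), "cx", "cy" (the principal point, pixels), "cam_to_world" (4x4, takes a point from camera to world coordinates); the wrist camera has in their place "T_tool_cam" (4x4, takes a point from camera to tool coordinates, whose origin is the TCP and whose axes are the flange's). Camera axes: x right, y down, z forward; pixel columns grow to the right and rows downward; lengths in m; the calibration is good to about 2 mm. The wrist camera is an equidistant fisheye: a pixel r from the principal point sees the ray r / f radians off the axis. A picture is of the moment at which its call begins: read the wrist's pose just before it.
- ctrl.job_done(): hands the job in; it is judged then, once.
The state is a dict: "time": time; "joint_pos": joint angles; "dq": joint speeds; "tau": joint torques, N m; "tcp_pos": TCP position; "ee_rot": TCP orientation; "ft_force": force on the tool from outside, world axes, zero at the start; "ft_torque": the same for the moment, N m; "finger_gap": finger opening in m; "grasp_force": force on a finger pad.
Only numpy, scipy, OpenCV 4.12 (cv2) and the standard library are available. Lean on these libraries where they do the work, as an engineer would, in place of code of your own. Each camera call takes 0.05 s, during which the arm holds its last target. There are 200 camera calls.

## Working session

There is one attempt and no reset: what is moved stays moved. The work goes in short steps, Python scripts to look and compute and a tool call to move; the robot and the scene stay as the last step left them, time stands still between calls to the robot, and variables do not carry over. Pictures are saved under pics/ and viewed, at most 10 in all, crops included, and the job is handed in when it is done.

Besides the shell and the picture viewer there is one more tool, called after ">>>" in YAML: its name, and indented under it one key for each argument. drive_tool: Moves the arm, as the interface text tells. Its arguments: {"type":"object","properties":{"increments":{"type":"array"},"newtons":{"type":"number"}},"required":["increments"]}

```bash
mkdir -p pics
cat > h.py <<'E'
import numpy as np, cv2
from workcell import ctrl
def snap(n,f=None):
    s=ctrl.observe() ; d=ctrl.snapshot(n); d['s']=s
    if f: cv2.imwrite('pics/'+f,d['color'][:,:,::-1])
    return d
def foc(d): return d['color'].shape[0]/2/np.tan(np.radians(d['fov_y'])/2)
def ray(d,u,v):
    return np.array([(u-d['cx'])/foc(d),(v-d['cy'])/foc(d),1.])
def onplane(d,u,v,z):
    T=np.array(d['cam_to_world']); r=T[:3,:3]@ray(d,u,v); o=T[:3,3]
    return o+r*(z-o[2])/r[2]
def cloud(d):
    Z=d['z_map']; v,u=np.indices(Z.shape); f=foc(d)
    P=np.stack([(u-d['cx'])/f*Z,(v-d['cy'])/f*Z,Z],-1); T=np.array(d['cam_to_world'])
    return P@T[:3,:3].T+T[:3,3]
E
python3 - <<'E'
from h import *
a=snap('scene'); b=snap('side'); w=snap('wrist')
cv2.imwrite('pics/a.png',a['color'][:,:,::-1]);cv2.imwrite('pics/b.png',np.hstack([b['color'],w['color']])[:,:,::-1][:, :])
import pickle; pickle.dump((a,b,w),open('s0.pkl','wb'))
im=cv2.imread('pics/b.png'); cv2.imwrite('pics/b.png',cv2.resize(im,(800,300)))
print(a['fov_y'],a['cx'],a['cy'],b['fov_y'],w['fov_y'],w['cx'],w['cy']);print(a['cam_to_world'],b['cam_to_world'],w['T_tool_cam']); print(a['s'])
E
```

```text
45.257101910914 259.2955387638811 190.08360744204043 48.89028470505812 65.70646984690485 255.93627104544694 193.5436032126527
[[ 0.9028067  -0.27754206  0.32849728  0.02368108]
 [-0.42968713 -0.61338814  0.66266429 -0.93676155]
 [ 0.01757913 -0.73940882 -0.67302717  1.03894039]
 [ 0.          0.          0.          1.        ]] [[-0.94212223 -0.30143669  0.14677065  0.37051688]
 [-0.33515843  0.83549684 -0.43544673  0.45829552]
 [ 0.00863321 -0.45943547 -0.88816919  0.95149595]
 [ 0.          0.          0.          1.        ]] [[ 6.93506993e-04 -9.52673353e-01 -3.03995068e-01  7.73776163e-02]
 [ 9.99999731e-01  5.88497973e-04  4.37048108e-04 -5.61651156e-04]
 [-2.37463605e-04 -3.03995289e-01  9.52673505e-01 -1.41889027e-01]
 [ 0.00000000e+00  0.00000000e+00  0.00000000e+00  1.00000000e+00]]
{'time': 0.0, 'joint_pos': array([-1.54568973e+00,  1.04706012e-01,  9.64733211e-02,  1.56390238e+00,
       -2.07229595e-05,  1.35310065e+00]), 'dq': array([-1.66136085e-04, -4.31565770e-04,  7.18676864e-05,  7.25597182e-04,
       -1.58278217e-04,  4.73218975e-05]), 'tau': array([ 3.28529633e-03, -5.56928229e+01,  5.03647649e+01,  1.69698632e-02,
        5.14296607e-05,  6.59771374e-06]), 'tcp_pos': array([ 0.14425113, -0.58205762,  0.23052063]), 'ee_rot': array([-3.14028103e+00, -2.68907572e-04,  2.42802110e-01]), 'ft_force': array([0.43034815, 0.36480164, 0.20992874]), 'ft_torque': array([0.03271888, 0.05951492, 0.00547958]), 'grasp_force': 0.0, 'finger_gap': 0.0854051742246352}
```

View pics/a.png

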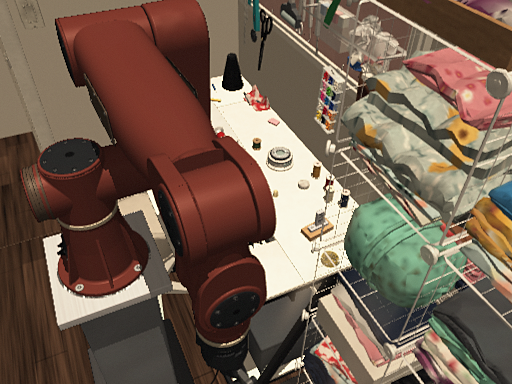

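View pics/b.png

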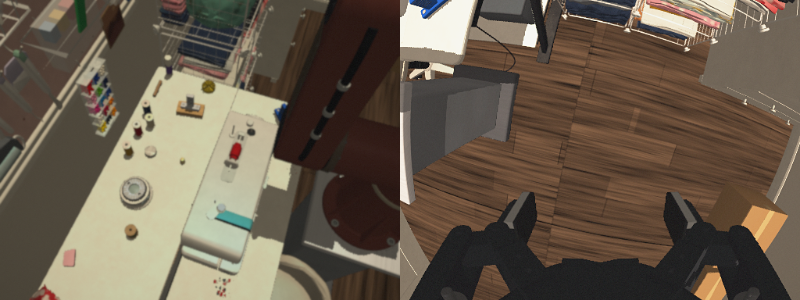

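Scene: magnifier at about (280,157), spanner rest at (318,228). Side (full scale): magnifier about (172,244), rest about (243,137); small things stand around and a sewing machine is near the cart.

Run:
```python
from h import *; import pickle
a,b,w=pickle.load(open('s0.pkl','rb'))
for n,d,pts in(('a',a,[(280,152),(318,231),(320,216),(331,259),(257,143),(303,184),(316,170),(275,193)]),('b',b,[(173,242),(243,139),(243,127),(165,295),(192,194),(233,205)])):
    C=cloud(d)
    for u,v in pts: print(n,u,v,d['color'][v,u],C[v,u].round(3))
A=cv2.resize(a['color'][100:290,190:390],None,fx=2,fy=2,interpolation=2)
B=cv2.resize(b['color'][80:320,100:400],None,fx=1.333,fy=1.333,interpolation=2)
h=max(A.shape[0],B.shape[0]);A=cv2.copyMakeBorder(A,0,h-A.shape[0],0,0,0);B=cv2.copyMakeBorder(B,0,h-B.shape[0],0,0,0)
cv2.imwrite('pics/c.png',np.hstack([A,B])[:,:,::-1])
# top-height map of things from side cloud
C=cloud(b);m=(C[...,2]>.05)&(C[...,2]<.6)&(b['z_map']>0)&(C[...,0]>.1)&(C[...,0]<.9)&(np.abs(C[...,1])<.8)
H={}
for x,y,z in C[m]: k=(round(x*10),round(y*10));H[k]=max(H.get(k,0),z)
print({k:round(float(z),2) for k,z in sorted(H.items())})
```

```text
a 280 152 [180 183 158] [0.663 0.194 0.043]
a 318 231 [234 180 113] [ 0.604 -0.17   0.019]
a 320 216 [98 89 81] [ 0.609 -0.162  0.074]
a 331 259 [184 159 115] [ 0.59  -0.269  0.004]
a 257 143 [114  83  57] [0.614 0.282 0.038]
a 303 184 [226 205 175] [0.669 0.037 0.017]
a 316 170 [120  78  33] [0.729 0.056 0.043]
a 275 193 [202 174 117] [ 0.024 -0.937  1.039]
b 173 242 [150 156 134] [0.656 0.186 0.04 ]
b 243 139 [74 69 62] [ 0.607 -0.146  0.027]
b 243 127 [59 57 51] [ 0.609 -0.152  0.072]
b 165 295 [135 105  69] [0.623 0.302 0.033]
b 192 194 [201 186 154] [0.674 0.044 0.011]
b 233 205 [172 173 110] [0.563 0.044 0.026]
{(1, 0): 0.37, (1, 1): 0.35, (2, 0): 0.6, (2, 1): 0.55, (3, -2): 0.08, (3, -1): 0.56, (3, 0): 0.6, (3, 1): 0.6, (3, 2): 0.24, (3, 3): 0.25, (4, -1): 0.22, (4, 0): 0.28, (4, 1): 0.27, (4, 2): 0.26, (4, 3): 0.25, (5, -6): 0.17, (5, -5): 0.26, (5, -4): 0.31, (5, -3): 0.35, (5, -1): 0.22, (5, 0): 0.23, (5, 1): 0.24, (5, 2): 0.24, (5, 3): 0.25, (6, -6): 0.06, (6, -5): 0.07, (6, -4): 0.31, (6, -3): 0.34, (6, -2): 0.09, (6, -1): 0.09, (6, 2): 0.05, (7, -5): 0.07, (7, -4): 0.29, (7, -3): 0.31, (7, -1): 0.49, (7, 0): 0.56, (7, 1): 0.58, (7, 2): 0.58, (7, 3): 0.48, (7, 4): 0.45, (8, -5): 0.07, (8, -4): 0.25, (8, -3): 0.32, (8, -2): 0.4, (8, -1): 0.47, (8, 0): 0.47, (8, 1): 0.6, (8, 2): 0.6, (8, 3): 0.56, (8, 4): 0.45, (8, 5): 0.26, (8, 6): 0.15}
```

View pics/c.png

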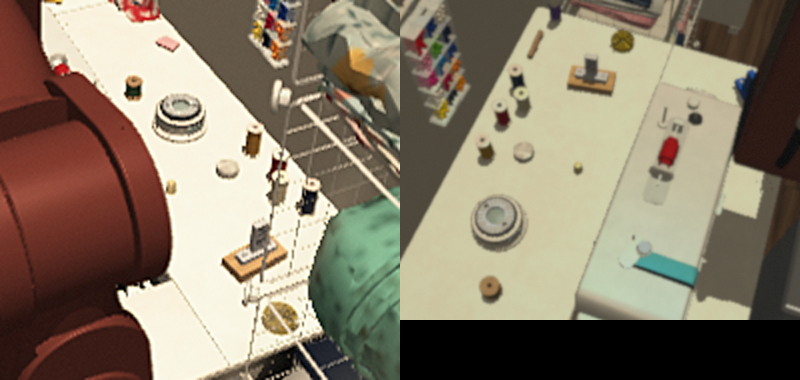

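The rest is at about (0.607,-0.155) with the spanner in it, and the magnifier at about (0.66,0.19). I'll check clearances and compute the transit.

```bash
cat >> h.py <<'E'
def Rt(s=None):
    from scipy.spatial.transform import Rotation as R
    s=s or ctrl.observe(); return R.from_euler('xyz',s['ee_rot']).as_matrix()
def go(p,s=None):
    s=s or ctrl.observe(); return (Rt(s).T@(np.array(p)-s['tcp_pos'])*1000).round(1)
E
python3 - <<'E'
from h import *; import pickle
a,b,w=pickle.load(open('s0.pkl','rb'))
for n,d in(('a',a),('b',b)):
    C=cloud(d);m=(C[...,2]>.1)&(C[...,2]<.9)&(d['z_map']>0)&(C[...,0]>.44)&(C[...,0]<.8)&(C[...,1]>-.5)&(C[...,1]<.35)
    if n=='a': m&=~((d['color'][...,0]>1.6*d['color'][...,1]))
    H={}
    for x,y,z in C[m]: k=(int(x*20)*5,int(np.floor(y*10))*10);H.setdefault(k,[]).append(z)
    print(n,{k:(round(float(min(z)),2),round(float(max(z)),2),len(z)) for k,z in sorted(H.items())})
print(go([.144,-.582,.45]),go([.37,-.37,.45]),go([.58,-.15,.40]))
E
```

```text
a {(40, 0): (0.23, 0.24, 12), (40, 10): (0.23, 0.24, 69), (40, 20): (0.24, 0.25, 46), (45, -50): (0.16, 0.83, 1617), (45, -40): (0.1, 0.79, 1063), (45, 0): (0.23, 0.24, 30), (45, 10): (0.23, 0.24, 46), (45, 20): (0.24, 0.25, 37), (45, 30): (0.24, 0.24, 1), (50, -50): (0.16, 0.83, 6353), (50, -40): (0.1, 0.79, 1959), (55, -50): (0.32, 0.69, 1179), (55, -40): (0.11, 0.74, 595), (60, -50): (0.33, 0.7, 337), (60, -40): (0.27, 0.72, 260), (65, -50): (0.33, 0.69, 78), (65, -40): (0.29, 0.69, 30), (65, -20): (0.48, 0.56, 92), (65, -10): (0.49, 0.56, 111), (65, 0): (0.55, 0.56, 54), (65, 10): (0.55, 0.56, 30), (70, -40): (0.64, 0.66, 12), (70, -20): (0.48, 0.59, 971), (70, -10): (0.49, 0.62, 698), (70, 0): (0.19, 0.62, 1475), (70, 10): (0.2, 0.58, 536), (70, 20): (0.45, 0.47, 3), (70, 30): (0.44, 0.5, 45), (75, -40): (0.64, 0.64, 1), (75, -30): (0.12, 0.63, 352), (75, -20): (0.1, 0.63, 1083), (75, -10): (0.1, 0.63, 739), (75, 0): (0.1, 0.61, 1544), (75, 10): (0.1, 0.58, 659), (75, 20): (0.1, 0.55, 1221), (75, 30): (0.1, 0.52, 603)}
b {(40, -10): (0.22, 0.23, 95), (40, 0): (0.23, 0.24, 216), 
[... 420 characters left out ...]
6, 0.16, 2), (65, -40): (0.11, 0.31, 479), (65, -10): (0.49, 0.49, 1), (65, 0): (0.55, 0.56, 124), (65, 10): (0.55, 0.56, 137), (65, 20): (0.68, 0.69, 24), (70, -50): (0.16, 0.18, 18), (70, -40): (0.1, 0.3, 826), (70, -10): (0.48, 0.51, 117), (70, 0): (0.19, 0.58, 3719), (70, 10): (0.2, 0.66, 3701), (70, 20): (0.44, 0.69, 468), (70, 30): (0.43, 0.48, 345), (75, -50): (0.1, 0.2, 17), (75, -40): (0.1, 0.29, 1012), (75, -30): (0.1, 0.36, 1067), (75, -20): (0.1, 0.42, 1764), (75, -10): (0.1, 0.47, 2455), (75, 0): (0.1, 0.58, 1636), (75, 10): (0.1, 0.62, 9223), (75, 20): (0.1, 0.57, 8210), (75, 30): (0.1, 0.5, 2566)}
[-1.000e-01 -4.000e-01 -2.193e+02] [ 270.2 -151.9 -219.1] [ 526.9 -314.9 -168.9]
```

>>> drive_tool:
  increments:
    - [[1, 0, 0, -45, 0], [1, 0, 0, -45, 0], [1, 0, 0, -45, 0], [1, 0, 0, -45, 0], [1, 0, 0, -40, 0]]

```text
time: 0.65
tcp_pos: [0.1443, -0.5819, 0.4535]
ee_rot: [3.14, 0.0, 0.243]
ft_force: [-0.5, -0.6, 1.2]
finger_gap: 0.0853
grasp_force: 0.0
```

>>> drive_tool:
  increments:
    - [[1, 38, -25, 0, 0], [1, 38, -25, 0, 0], [1, 38, -25, 0, 0], [1, 38, -25, 0, 0], [1, 38, -25, 0, 0], [1, 38, -25, 0, 0], [1, 0, 0, 0, 0]]

```text
time: 1.35
tcp_pos: [0.3323, -0.3783, 0.4524]
ee_rot: [3.141, -0.001, 0.248]
ft_force: [0.1, -0.6, 0.0]
finger_gap: 0.0853
grasp_force: 0.0
```

>>> drive_tool:
  increments:
    - [[1, 34, -29, 0, 0], [1, 34, -29, 5, 0], [1, 34, -29, 20, 0], [1, 34, -29, 20, 0], [1, 34, -29, 20, 0], [1, 34, -29, 20, 0], [1, 0, 0, 0, 0], [1, 0, 0, 0, 0]]

```text
time: 2.15
tcp_pos: [0.4857, -0.1636, 0.3657]
ee_rot: [-3.141, 0.001, 0.245]
ft_force: [-0.3, 0.3, 0.7]
finger_gap: 0.0855
grasp_force: 0.0
```

```bash
cat >> h.py <<'E'
def wray(d,u,v):
    f=foc(d); du,dv=u-d['cx'],v-d['cy']; r=np.hypot(du,dv); th=r/f; k=np.sin(th)/r if r>1e-9 else 1/f
    T=np.array(d['T_tool_cam']); R=Rt(d['s']); c=np.array([du*k,dv*k,np.cos(th)])
    return R@T[:3,3]+d['s']['tcp_pos'], R@(T[:3,:3]@c)
def wplane(d,u,v,z):
    o,r=wray(d,u,v); return o+r*(z-o[2])/r[2]
E
python3 - <<'E'
from h import *; import pickle
w=snap('wrist','w1.png'); pickle.dump(w,open('w1.pkl','wb')); print(w['s']['tcp_pos'],w['s']['joint_pos'].round(2),w['s']['time'])
E
```

```text
[ 0.48568167 -0.16357247  0.36567077] [-0.58 -0.08  0.16  1.81 -0.    2.32] 2.15
```

View pics/w1.png

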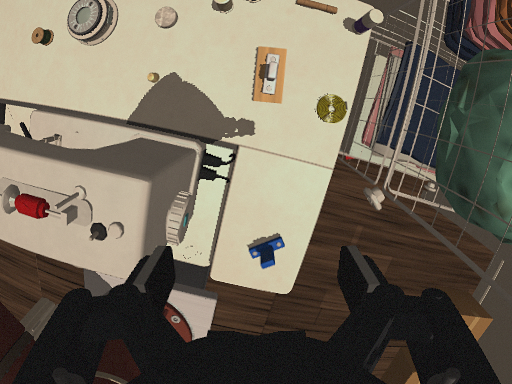

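Wrist view: rest with spanner at (269,75), length vertical in the image; blue look-alike at (267,250); magnifier at (92,15). Measuring the rest and spanner.

```bash
cat >> h.py <<'E'
def rest(d,box):
    u0,v0,u1,v1=box; c=d['color'][v0:v1,u0:u1]; hsv=cv2.cvtColor(c,cv2.COLOR_RGB2HSV)
    m=cv2.inRange(hsv,(8,90,80),(22,255,255))
    cs=max(cv2.findContours(m,0,1)[0],key=cv2.contourArea)
    P=np.array([wplane(d,u0+p[0][0],v0+p[0][1],.018)[:2] for p in cs])
    r=cv2.minAreaRect((P*1000).astype(np.float32)); (w,h),a=r[1],np.radians(r[2])
    if h>w: a+=np.pi/2
    return np.array(r[0])/1000,r[1],(a+np.pi/2)%np.pi-np.pi/2
def steel(d,box,z,sat=60,lo=110):
    u0,v0,u1,v1=box; c=d['color'][v0:v1,u0:u1]; hsv=cv2.cvtColor(c,cv2.COLOR_RGB2HSV)
    m=cv2.inRange(hsv,(0,0,lo),(180,sat,255)); return m
E
python3 - <<'E'
from h import *; import pickle
w=pickle.load(open('w1.pkl','rb'))
print(rest(w,(240,35,300,115)))
u,v=wplane(w,92,15,.046)[:2]; print('mag',u,v)
cv2.imwrite('pics/w1c.png',np.hstack([cv2.resize(w['color'][30:120,225:315],(400,400),interpolation=2),cv2.resize(w['color'][0:60,60:120],(400,400),interpolation=2)])[:,:,::-1])
for p in((269,60),(272,75),(269,88)): print(wplane(w,*p,.086))
E
```

```text
(array([ 0.60977924, -0.15438075]), (91.50973510742188, 46.85468292236328), np.float64(0.15592593465051063))
mag 0.6583544320990667 0.1671885297470685
[ 0.62249908 -0.14733308  0.086     ]
[ 0.60265781 -0.15662738  0.086     ]
[ 0.58363502 -0.15714783  0.086     ]
```

View pics/w1c.png

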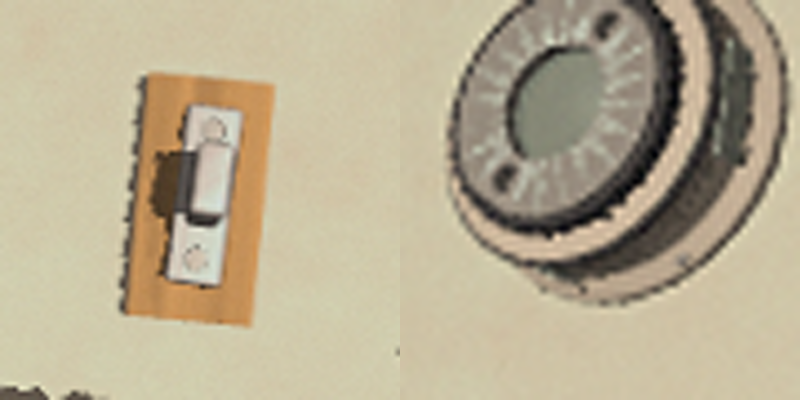

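The crop shows the bar clearly in the rest, and the ring's two holes at roughly (91,4) and (76,26.5) in the full wrist image.

Run:
```python
from h import *; import pickle
w=pickle.load(open('w1.pkl','rb'))
k=90/400
P=np.array([wplane(w,225+x*k,30+y*k,.030)[:2] for x,y in((188,103),(243,112),(222,287),(165,280))]); print(P,P.mean(0),np.arctan2(*(P[0]+P[1]-P[2]-P[3])[::-1]))
Q=np.array([wplane(w,225+x*k,30+y*k,.086)[:2] for x,y in((198,142),(232,143),(224,214),(189,213))]); print(Q,Q.mean(0),np.arctan2(*(Q[0]+Q[1]-Q[2]-Q[3])[::-1]))
h=np.array([wplane(w,u-.5+0.07,v-.5+.07,.046)[:2] for u,v in((91.05,3.75),(75.75,26.5))]); d=h[0]-h[1]; print('ring',h.mean(0),np.hypot(*d),np.arctan2(d[1],d[0]))
g=np.array([.6098,-.1544]); print(go([*g,.30]), go([*g,.082]))
```

```text
[[ 0.64089718 -0.14242472]
 [ 0.64273765 -0.16202867]
 [ 0.57881248 -0.17055888]
 [ 0.5761582  -0.15033335]] [ 0.60965138 -0.15633641] 0.12707696919298297
[[ 0.61996151 -0.1487568 ]
 [ 0.6224061  -0.15909442]
 [ 0.59951524 -0.16230282]
 [ 0.59702284 -0.15164143]] [ 0.60972642 -0.15544887] 0.13217461968661712
ring [0.65841474 0.18744363] 0.047692951671500686 -0.4439199011178755
[123.1  20.1  66.3] [123.2  20.  284.3]
```

>>> drive_tool:
  increments:
    - [[1, 0, 0, 0, -0.145], [1, 0, 0, 0, -0.145], [1, 0, 0, 0, -0.145], [1, 0, 0, 0, -0.145], [1, 0, 0, 0, -0.145], [1, 0, 0, 0, -0.145], [1, 0, 0, 0, -0.145], [1, 0, 0, 0, -0.145]]

```text
time: 3.0
tcp_pos: [0.4852, -0.166, 0.3671]
ee_rot: [3.141, 0.001, 1.406]
ft_force: [-0.2, 0.4, -0.6]
finger_gap: 0.0854
grasp_force: 0.0
```

>>> drive_tool:
  increments:
    - [[1, 0, 0, 0, -0.145], [1, 0, 0, 0, -0.145], [1, 0, 0, 0, -0.145], [1, 0, 0, 0, -0.145], [1, 0, 0, 0, -0.145], [1, 0, 0, 0, -0.145], [1, 0, 0, 0, -0.145], [1, 0, 0, 0, -0.145]]

```text
time: 3.8
tcp_pos: [0.4852, -0.166, 0.3671]
ee_rot: [-3.141, 0.001, 2.566]
ft_force: [0.1, -0.5, 0.8]
finger_gap: 0.0855
grasp_force: 0.0
```

>>> drive_tool:
  increments:
    - [[1, 0, 0, 0, -0.145], [1, 0, 0, 0, -0.145], [1, 0, 0, 0, -0.145], [1, 0, 0, 0, -0.145], [1, 0, 0, 0, -0.127], [1, 0, 0, 0, 0]]

```text
time: 4.4
tcp_pos: [0.4853, -0.1658, 0.367]
ee_rot: [-3.141, 0.001, -3.014]
ft_force: [-0.8, -0.1, -0.0]
finger_gap: 0.0852
grasp_force: 0.0
```

Run:
```python
from h import *
s=ctrl.observe(); print(s['time'],s['tcp_pos'],s['ee_rot'],s['joint_pos'].round(2)); print(go([.6097,-.1556,.2]))
```

```text
4.4 [ 0.48525064 -0.16579215  0.36702175] [-3.14058985e+00  6.71382962e-04 -3.01405909e+00] [-0.58 -0.08  0.16  1.81 -0.   -0.71]
[-124.6   -5.6  167.1]
```

>>> drive_tool:
  increments:
    - [[1, -32, 0, 40, 0], [1, -32, -2, 40, 0], [1, -31, -2, 40, 0], [1, -30, -2, 37, 0], [1, 0, 0, 0, 0], [1, 0, 0, 0, 0]]

```text
time: 5.0
tcp_pos: [0.6079, -0.155, 0.2111]
ee_rot: [3.141, -0.002, -3.017]
ft_force: [0.1, -0.2, 1.1]
finger_gap: 0.0852
grasp_force: 0.0
```

Run:
```python
from h import *; import pickle
w=snap('wrist'); pickle.dump(w,open('w2.pkl','wb')); s=w['s'];print(s['tcp_pos'],s['ee_rot'])
# expected pixel of handle top
T=np.array(w['T_tool_cam']);R=Rt(s)
def proj(p):
    c=T[:3,:3].T@(R.T@(np.array(p)-s['tcp_pos'])-T[:3,3]); r=np.hypot(c[0],c[1]);th=np.arctan2(r,c[2]);return (c[:2]/r*th*foc(w)+[w['cx'],w['cy']]).round(1)
print(proj([.6097,-.1556,.086]),proj([.6098,-.1544,.018]))
cv2.imwrite('pics/w2.png',cv2.resize(w['color'],(800,600),interpolation=2)[:,:,::-1])
```

```text
[ 0.60786485 -0.15496889  0.21114575] [ 3.14078035e+00 -1.86467905e-03 -3.01693986e+00]
[254.4 188.6] [255.7 171.9]
```

View pics/w2.png

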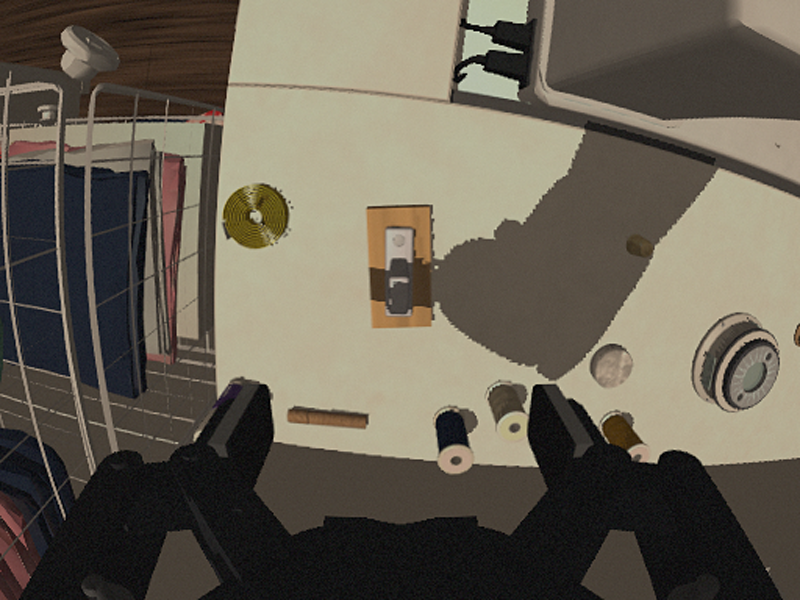

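Handle top at about (256,190) full-scale, as predicted. Refining numerically before descending.

Run:
```python
from h import *; import pickle
w=pickle.load(open('w2.pkl','rb'))
u0,v0,u1,v1=230,125,285,215
c=w['color'][v0:v1,u0:u1];hsv=cv2.cvtColor(c,cv2.COLOR_RGB2HSV)
m=cv2.inRange(hsv,(8,90,20),(22,255,255));hull=cv2.convexHull(cv2.findNonZero(cv2.morphologyEx(m,cv2.MORPH_OPEN,np.ones((3,3)))))
P=np.array([wplane(w,u0+p[0][0],v0+p[0][1],.018)[:2] for p in hull]);print(cv2.minAreaRect((P*1000).astype(np.float32)))
print((hsv[...,1]//4)[18:84:3,10:45:1].astype(str).tolist().__len__())
for v in (24,30,55,62,66,70): print(v+v0,' '.join(str(x) for x in hsv[v,14:42,1]))
```

```text
((609.2020263671875, -154.49911499023438), (93.32283020019531, 46.27733612060547), 9.103955268859863)
22
149 142 146 87 27 23 25 25 28 32 32 32 36 34 36 37 39 42 40 37 40 55 138 143 139 140 142 141 138
155 140 145 86 29 25 25 28 31 40 47 42 40 43 43 40 37 42 38 40 37 52 143 141 141 145 142 139 139
180 139 145 65 33 35 44 32 25 22 28 28 40 36 39 37 39 40 40 30 49 102 137 135 116 129 137 131 120
187 128 131 78 40 31 29 40 40 29 38 29 29 47 32 36 36 33 33 27 52 106 138 145 127 136 124 124 124
191 126 142 79 25 43 41 39 35 32 32 35 38 41 29 34 38 36 27 24 56 108 121 138 140 126 113 116 137
195 141 144 128 33 18 38 33 28 35 35 28 38 28 31 38 32 31 35 28 60 120 133 126 125 128 109 140 122
```

Run:
```python
from h import *; import pickle
w=pickle.load(open('w2.pkl','rb'))
a=wplane(w,255.4,149,.03);b=wplane(w,255.3,155,.03);c=wplane(w,255.0,187,.086);e=wplane(w,255.0,195,.086);print(a,b,c,e)
for p in (a,b,c,e): print('y at centre', p[1]+(0.6097-p[0])*np.tan(.13))
print(go([.6097,-.1556,.047]))
```

```text
[ 0.58126019 -0.15827739  0.03      ] [ 0.58793084 -0.15755044  0.03      ] [ 0.60812165 -0.1552178   0.086     ] [ 0.61593329 -0.15424091  0.086     ]
y at centre -0.1545592437104195
y at centre -0.1547044015245183
y at centre -0.15501144560564004
y at centre -0.15505583827123331
[ -1.3  -0.4 166.1]
```

>>> drive_tool:
  increments:
    - [[1, -1.5, 0, 40, 0], [1, 0, 0, 40, 0], [1, 0, 0, 40, 0], [1, 0, 0, 30, 0], [1, 0, 0, 14, 0], [1, 0, 0, 0, 0]]
  newtons: 60

```text
time: 5.65
tcp_pos: [0.6094, -0.1545, 0.048]
ee_rot: [3.142, -0.0, -3.015]
ft_force: [0.1, -0.0, 0.3]
finger_gap: 0.0851
grasp_force: 0.0
```

>>> drive_tool:
  increments:
    - [[-1, 0, 0, 0, 0], [-1, 0, 0, 0, 0], [-1, 0, 0, 0, 0], [-1, 0, 0, 0, 0], [-1, 0, 0, 0, 0], [-1, 0, 0, 0, 0], [-1, 0, 0, 0, 0], [-1, 0, 0, 0, 0]]

```text
time: 6.45
tcp_pos: [0.6102, -0.1541, 0.0481]
ee_rot: [-3.141, 0.0, -3.013]
ft_force: [-1.3, -0.1, 3.9]
finger_gap: 0.0114
grasp_force: 60.2
```

>>> drive_tool:
  increments:
    - [[-1, 0, 0, -10, 0], [-1, 0, 0, -20, 0], [-1, 0, 0, -30, 0], [-1, 0, 0, -20, 0], [-1, 0, 0, -5, 0]]

```text
time: 6.95
tcp_pos: [0.6112, -0.1546, 0.1359]
ee_rot: [-3.139, 0.003, -3.013]
ft_force: [-0.5, -0.0, -1.5]
finger_gap: 0.0112
grasp_force: 59.6
```

>>> drive_tool:
  increments:
    - [[-1, -7, 40, 0, 0], [-1, -7, 40, 0, 0], [-1, -7, 40, 0, 0], [-1, -7, 40, 0, 0], [-1, -7, 40, 0, 0], [-1, -7, 40, 0, 0], [-1, 0, 8, 0, 0], [-1, 0, 0, 0, 0]]

```text
time: 7.75
tcp_pos: [0.6191, 0.0987, 0.1317]
ee_rot: [3.141, -0.002, -3.011]
ft_force: [-0.4, -0.5, -1.2]
finger_gap: 0.0113
grasp_force: 59.5
```

Run:
```python
from h import *; import pickle
w=snap('wrist'); pickle.dump(w,open('w3.pkl','wb')); s=w['s'];print(s['tcp_pos'],s['ee_rot'],s['ft_force'],s['joint_pos'].round(2))
cv2.imwrite('pics/w3.png',cv2.resize(w['color'],(800,600),interpolation=2)[:,:,::-1])
```

```text
[0.61914842 0.09873797 0.13168247] [ 3.14140636e+00 -1.62041049e-03 -3.01086359e+00] [-0.37134082 -0.54274367 -1.1822456 ] [-0.05  0.19  0.01  1.39 -0.   -0.18]
```

View pics/w3.png

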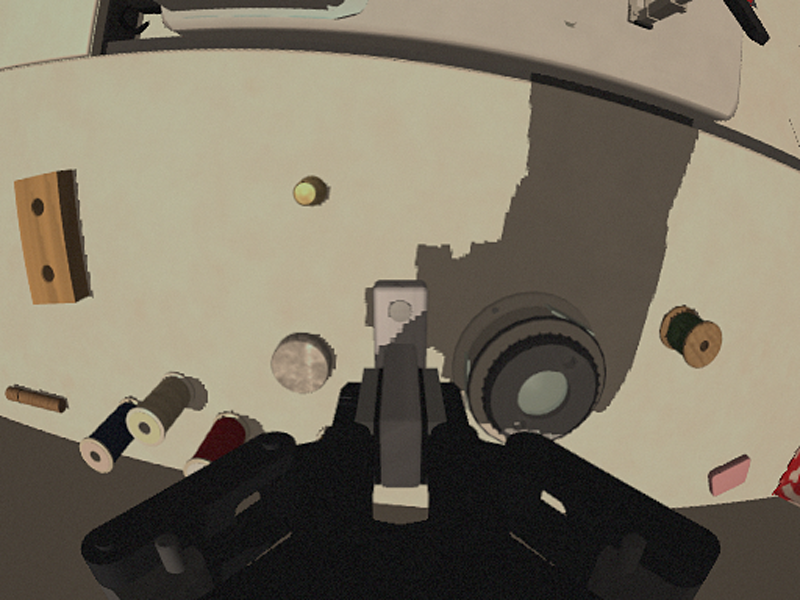

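Magnifier at (543,390) in the 800-wide view with holes near (573,362) and (518,425); rest holes at (38,207),(48,273); the spanner hangs straight. Measuring the holes numerically.

Run:
```python
from h import *; import pickle
w=pickle.load(open('w3.pkl','rb')); s=w['s']; k=.64
g=cv2.cvtColor(w['color'],cv2.COLOR_RGB2GRAY)
# rectify the plane z=.046 about the ring estimate at 0.25 mm/px (plain ray cast)
T=np.array(w['T_tool_cam']);R=Rt(s);f=foc(w)
def rect(c,z,h=.045,n=360):
    xs=np.linspace(-h,h,n);X,Y=np.meshgrid(c[0]+xs,c[1]-xs);P=np.stack([X,Y,np.full_like(X,z)],-1)-s['tcp_pos']
    C=((P@R)-T[:3,3])@T[:3,:3];r=np.hypot(C[...,0],C[...,1]);th=np.arctan2(r,C[...,2])
    return cv2.remap(w['color'],(C[...,0]/r*th*f+w['cx']).astype('f4'),(C[...,1]/r*th*f+w['cy']).astype('f4'),1)
I=rect([.6584,.1874],.046); J=rect([.6098,-.1544],.018,.06)
I2=np.clip(I.astype(float)*2.2,0,255).astype('u1')
cv2.imwrite('pics/r3.png',np.hstack([I2,J])[:,:,::-1])
```

```text
(no output)
```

View pics/r3.png

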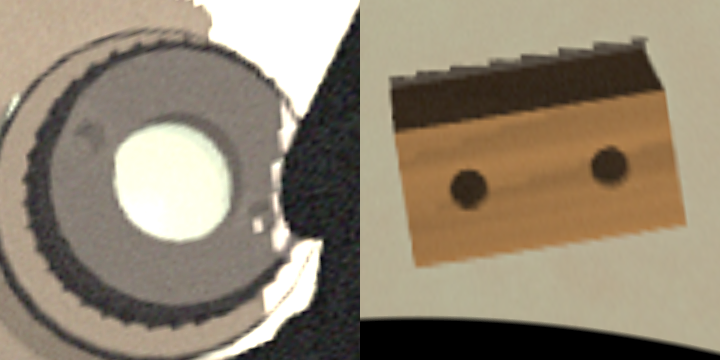

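>>> drive_tool:
  increments:
    - [[-1, -17, 28, 0, 0], [-1, -17, 28, 0, 0], [-1, -16.5, 27.4, 0, 0], [-1, 0, 0, 0, 0.1425], [-1, 0, 0, 0, 0.1425], [-1, 0, 0, 0, 0.1425], [-1, 0, 0, 0, 0.1425], [-1, 0, 0, 0, 0]]

```text
time: 8.6
tcp_pos: [0.6596, 0.1846, 0.1322]
ee_rot: [-3.141, -0.0, 2.696]
ft_force: [-1.4, -0.2, -2.4]
finger_gap: 0.011
grasp_force: 59.5
```

>>> drive_tool:
  increments:
    - [[-1, 0, 0, 20, 0], [-1, 0, 0, 12, 0], [-1, 0, 0, 0, 0], [-1, 0, 0, 0, 0]]

```text
time: 9.0
tcp_pos: [0.6591, 0.186, 0.1005]
ee_rot: [-3.141, -0.001, 2.701]
ft_force: [-0.2, 0.2, -0.7]
finger_gap: 0.0113
grasp_force: 59.5
```

Run:
```python
from h import *; import pickle
w=snap('wrist'); pickle.dump(w,open('w4.pkl','wb')); s=w['s'];print(s['tcp_pos'],s['ee_rot'],s['ft_force'],s['joint_pos'].round(2)); print(go([.6583,.188,.0856+.005],s))
b=snap('side')
A=np.clip(cv2.resize(w['color'][100:360,110:400],None,fx=1.5,fy=1.5,interpolation=2)*1.8,0,255).astype('u1')
B=cv2.resize(b['color'][190:290,120:230],None,fx=3.3,fy=3.9,interpolation=2)[:390]
cv2.imwrite('pics/w4.png',np.hstack([A[:390],B])[:,:,::-1])
```

```text
[0.65913714 0.18598525 0.10054343] [-3.14103523e+00 -6.42886510e-04  2.70068983e+00] [-0.23281825  0.2473036  -0.65312255] [ 0.08  0.38  0.17  1.37 -0.    0.53]
[1.6 1.5 9.9]
```

View pics/w4.png

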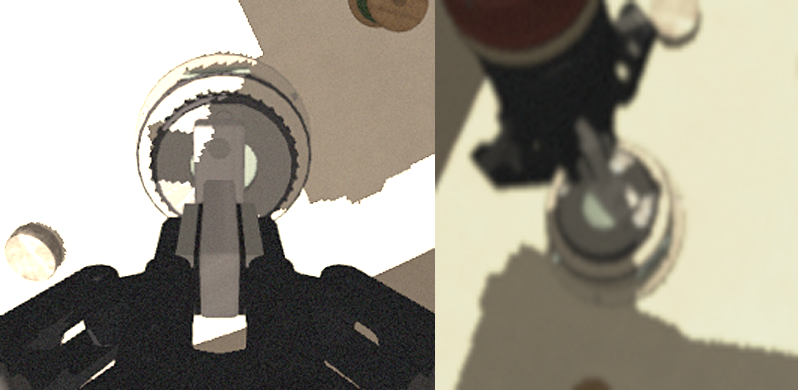

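The ring's rim spans x≈150–298 in the left crop, with the spanner at 219, so the ring is a little toward +tool y. Measuring numerically.

Run:
```python
from h import *; import pickle
w=pickle.load(open('w4.pkl','rb')); s=w['s']; R=Rt(s)
g=cv2.cvtColor(w['color'],cv2.COLOR_RGB2GRAY)
for v in (190,200,208): print(v,'L',' '.join(map(str,g[v,196:232])),'R',' '.join(map(str,g[v,278:320])))
def tp(u,v,z): return (R.T@(wplane(w,u,v,z)-s['tcp_pos'])*1000).round(1)
print(tp(255.9,200,.046),tp(256.9,200,.046))
hv=cv2.cvtColor(w['color'],cv2.COLOR_RGB2HSV)
print(' '.join(map(str,g[205,255:290])))
```

```text
190 L 182 183 182 184 158 169 91 63 107 184 189 177 76 70 71 80 79 76 55 30 28 31 31 34 55 63 62 62 61 61 61 60 60 61 62 61 R 58 62 60 61 62 60 62 61 61 60 60 60 63 60 60 62 62 63 65 58 49 29 33 26 32 30 53 80 79 79 80 76 77 78 78 72 44 39 64 80 84 86
200 L 182 182 183 186 159 71 118 184 182 182 182 180 185 185 140 21 28 33 32 36 58 62 60 61 62 60 60 60 60 59 65 61 62 61 60 58 R 68 62 61 62 62 61 59 59 62 60 62 60 58 61 60 59 60 63 64 59 63 62 60 64 50 29 30 29 29 27 78 78 77 77 79 77 77 65 36 68 88 83
208 L 183 182 184 183 193 88 80 179 183 178 179 180 183 182 95 19 27 34 43 58 63 62 60 58 60 61 61 59 62 58 59 60 59 61 58 60 R 124 126 109 71 59 58 60 56 61 62 63 61 59 61 61 60 62 61 62 62 64 57 62 63 60 62 37 25 30 29 57 79 79 76 75 77 76 52 46 75 88 82
[11.1  0.1 54.6] [11.1  0.8 54.6]
62 65 64 66 66 69 76 73 70 71 72 71 73 72 71 71 71 62 107 123 126 122 122 125 126 107 73 58 60 59 62 64 60 58 61
```

>>> drive_tool:
  increments:
    - [[-1, 1.6, 2.0, 3, 0], [-1, 0, 0, 5, 0], [-1, 0, 0, 4, 0], [-1, 0, 0, 0, 0], [-1, 0, 0, 0, 0]]

```text
time: 9.6
tcp_pos: [0.6586, 0.189, 0.0885]
ee_rot: [-3.141, -0.0, 2.7]
ft_force: [-0.0, 1.0, -0.3]
finger_gap: 0.0113
grasp_force: 59.5
```

>>> drive_tool:
  increments:
    - [[-1, 0, 0, 1, 0], [-1, 0, 0, 1, 0], [-1, 0, 0, 1, 0], [-1, 0, 0, 1, 0], [-1, 0, 0, 0, 0]]

```text
time: 10.1
tcp_pos: [0.6587, 0.1889, 0.0845]
ee_rot: [-3.141, -0.0, 2.7]
ft_force: [-0.5, -0.7, -0.6]
finger_gap: 0.0112
grasp_force: 59.5
```

>>> drive_tool:
  increments:
    - [[-1, 0, 0, 1, 0], [-1, 0, 0, 1, 0], [-1, 0, 0, 0, 0], [-1, 0, 0, 0, 0]]

```text
time: 10.5
tcp_pos: [0.6587, 0.1889, 0.0827]
ee_rot: [-3.141, -0.0, 2.7]
ft_force: [0.1, 0.5, -1.3]
finger_gap: 0.0115
grasp_force: 59.5
```

>>> drive_tool:
  increments:
    - [[-1, 0, 0, 1, 0], [-1, 0, 0, 1, 0], [-1, 0, 0, 0, 0], [-1, 0, 0, 0, 0]]

```text
time: 10.9
tcp_pos: [0.6587, 0.189, 0.0806]
ee_rot: [-3.141, -0.0, 2.7]
ft_force: [0.2, 0.8, -1.1]
finger_gap: 0.0113
grasp_force: 59.5
```

>>> drive_tool:
  increments:
    - [[-1, 0, 0, 1, 0], [-1, 0, 0, 1, 0], [-1, 0, 0, 0, 0], [-1, 0, 0, 0, 0]]

```text
time: 11.3
tcp_pos: [0.6587, 0.1889, 0.0787]
ee_rot: [-3.141, 0.0, 2.7]
ft_force: [1.3, 0.0, -1.3]
finger_gap: 0.0114
grasp_force: 59.5
```

>>> drive_tool:
  increments:
    - [[-1, 0, 0, 0.7, 0], [-1, 0, 0, 0.7, 0], [-1, 0, 0, 0, 0], [-1, 0, 0, 0, 0]]

```text
time: 11.7
tcp_pos: [0.6588, 0.189, 0.0774]
ee_rot: [-3.142, 0.0, 2.7]
ft_force: [0.8, -0.2, -0.4]
finger_gap: 0.0113
grasp_force: 59.6
```

>>> drive_tool:
  increments:
    - [[-1, 0, 0, 0.5, 0], [-1, 0, 0, 0.5, 0], [-1, 0, 0, 0, 0], [-1, 0, 0, 0, 0]]

```text
time: 12.1
tcp_pos: [0.6589, 0.189, 0.0765]
ee_rot: [3.142, 0.0, 2.7]
ft_force: [1.1, 0.4, 1.1]
finger_gap: 0.0114
grasp_force: 59.7
```

Run:
```python
from h import *
F=[]
for i in range(4):
    s=ctrl.observe();F.append(np.r_[s['ft_force'],s['ft_torque']]);ctrl.snapshot('side')
print(np.mean(F,0).round(3),s['tcp_pos'],s['ee_rot'])
```

```text
[ 0.559  0.009  0.985 -0.008  0.023 -0.003] [0.65885036 0.18896201 0.07644524] [3.14153173e+00 2.25154835e-04 2.69980390e+00]
```

>>> drive_tool:
  increments:
    - [[-1, 0, 0, 0, 0.05], [-1, 0, 0, 0, 0.05], [-1, 0, 0, 0, 0.05], [-1, 0, 0, 0, 0.05], [-1, 0, 0, 0, 0.05], [-1, 0, 0, 0, 0.05], [-1, 0, 0, 0, 0]]

```text
time: 13.0
tcp_pos: [0.6588, 0.1889, 0.0764]
ee_rot: [-3.141, 0.0, 2.399]
ft_force: [-0.1, -0.3, 2.1]
finger_gap: 0.0112
grasp_force: 59.9
```

```bash
cat > ft.py <<'E'
from h import *
F=[]
for i in range(3):
    s=ctrl.observe();F.append(np.r_[s['ft_force'],s['ft_torque']]);ctrl.snapshot('side')
print(np.mean(F,0).round(3),s['tcp_pos'].round(4),s['ee_rot'].round(3),s['joint_pos'].round(2),s['time'])
E
python3 ft.py
```

```text
[ 0.009 -0.731  1.624 -0.162  0.009  0.008] [0.6588 0.1889 0.0764] [-3.141  0.     2.401] [ 0.09  0.39  0.14  1.32 -0.    0.83] 13.1
```

>>> drive_tool:
  increments:
    - [[-1, 0, 0, 0, 0.05], [-1, 0, 0, 0, 0.05], [-1, 0, 0, 0, 0.05], [-1, 0, 0, 0, 0.05]]

```text
time: 13.55
tcp_pos: [0.6588, 0.1889, 0.0764]
ee_rot: [3.142, 0.0, 2.199]
ft_force: [1.2, -0.3, 1.1]
finger_gap: 0.012
grasp_force: 59.9
```

```bash
sed -i "s/print(/print(s['tau'].round(3)[3:],/" ft.py; python3 -c "
from h import *
s=ctrl.observe();print(s['tau'],s['ft_torque'],s['ft_force'])"; python3 ft.py
```

```text
[  0.23891134 -68.40803862  49.1737175    0.07229219   0.21525405
  -0.67148672] [-0.14777908 -0.0618957   0.12746134] [ 1.18219142 -0.30002712  1.12927062]
[0.056 0.218 0.75 ] [ 0.302 -0.269  0.974 -0.148 -0.055  0.075] [0.6589 0.1889 0.0764] [3.141 0.    2.2  ] [ 0.09  0.39  0.14  1.32 -0.    1.03] 13.65
```

>>> drive_tool:
  increments:
    - [[-1, 0, 0, 0, 0.05], [-1, 0, 0, 0, 0.05], [-1, 0, 0, 0, 0.05]]

```text
time: 14.0
tcp_pos: [0.6589, 0.1889, 0.0764]
ee_rot: [3.141, 0.0, 2.05]
ft_force: [0.7, -1.0, 1.0]
finger_gap: 0.0113
grasp_force: 59.9
```

```bash
python3 ft.py
```

```text
[0.194 0.215 0.751] [ 0.561 -0.59   1.074 -0.164 -0.13   0.074] [0.6589 0.1889 0.0764] [3.141 0.    2.051] [ 0.09  0.39  0.14  1.32 -0.    1.18] 14.1
```

>>> drive_tool:
  increments:
    - [[-1, 0, 0, 0, 0.05], [-1, 0, 0, 0, 0.05]]

```text
time: 14.35
tcp_pos: [0.6589, 0.1889, 0.0764]
ee_rot: [3.141, 0.0, 1.951]
ft_force: [0.9, -0.3, 0.8]
finger_gap: 0.011
grasp_force: 59.9
```

```bash
python3 ft.py
```

```text
[0.321 0.214 0.748] [ 0.533 -0.197  0.609 -0.169 -0.156  0.105] [0.6589 0.189  0.0764] [3.141 0.    1.951] [ 0.09  0.39  0.14  1.32 -0.    1.28] 14.45
```

>>> drive_tool:
  increments:
    - [[-1, 0, 0, 0, 0.04], [-1, 0, 0, 0, 0.04]]

```text
time: 14.7
tcp_pos: [0.6589, 0.1889, 0.0764]
ee_rot: [3.141, 0.0, 1.871]
ft_force: [1.3, -0.2, 1.4]
finger_gap: 0.0112
grasp_force: 60.0
```

```bash
python3 ft.py
```

```text
[0.471 0.259 0.829] [ 1.213 -0.526  0.932 -0.165 -0.285  0.323] [0.6589 0.189  0.0764] [3.141 0.    1.872] [ 0.09  0.39  0.14  1.32 -0.    1.36] 14.8
```

>>> drive_tool:
  increments:
    - [[-1, 0, 0, 0, 0.01], [-1, 0, 0, 0, 0]]

```text
time: 15.05
tcp_pos: [0.6589, 0.189, 0.0764]
ee_rot: [3.141, 0.0, 1.861]
ft_force: [2.4, -1.4, 1.0]
finger_gap: 0.0117
grasp_force: 60.1
```

```bash
python3 ft.py
```

```text
[0.674 0.311 0.45 ] [ 1.929 -1.109  1.169 -0.213 -0.374  0.429] [0.6589 0.1889 0.0764] [3.141 0.    1.861] [ 0.09  0.39  0.14  1.32 -0.    1.37] 15.15
```

At the stop (torque climbs steeply). Relieve the torque and lift out.

>>> drive_tool:
  increments:
    - [[-1, 0, 0, 0, -0.035], [-1, 0, 0, 0, -0.035], [-1, 0, 0, -3, 0], [-1, 0, 0, -5, 0], [-1, 0, 0, -10, 0], [-1, 0, 0, -20, 0], [-1, 0, 0, -20, 0], [-1, 0, 0, 0, 0]]

```text
time: 16.0
tcp_pos: [0.6606, 0.1892, 0.1385]
ee_rot: [3.136, 0.001, 1.929]
ft_force: [0.7, -0.2, -0.4]
finger_gap: 0.0112
grasp_force: 59.6
```

>>> drive_tool:
  increments:
    - [[-1, 0, 0, 0, -0.145], [-1, 0, 0, 0, -0.145], [-1, 0, 0, 0, -0.145], [-1, 0, 0, 0, -0.145], [-1, 0, 0, 0, -0.145], [-1, 0, 0, 0, -0.145], [-1, 0, 0, 0, -0.145], [-1, 0, 0, 0, -0.145]]

```text
time: 16.8
tcp_pos: [0.6584, 0.189, 0.1334]
ee_rot: [-3.141, -0.001, 3.095]
ft_force: [0.2, -0.2, -1.8]
finger_gap: 0.0113
grasp_force: 59.5
```

>>> drive_tool:
  increments:
    - [[-1, 0, 0, 0, -0.145], [-1, 0, 0, 0, -0.145], [-1, 0, 0, 0, -0.06], [-1, 0, 0, 0, 0]]

```text
time: 17.2
tcp_pos: [0.6584, 0.189, 0.1334]
ee_rot: [3.141, -0.001, -2.843]
ft_force: [0.3, -0.9, -1.0]
finger_gap: 0.0114
grasp_force: 59.5
```

```bash
python3 ft.py; python3 -c "
from h import *
print(go([.62,.02,.14]),go([.6097,-.1545,.13]))"
```

```text
[ 0.002  0.    -0.142] [-0.066  0.06  -1.276  0.013 -0.003 -0.015] [0.6585 0.1889 0.1337] [ 3.142e+00 -1.000e-03 -2.846e+00] [ 0.09  0.37  0.22  1.43 -0.   -0.21] 17.3
[  86.2 -150.4   -6.1] [ 147.  -314.2    3.9]
```

>>> drive_tool:
  increments:
    - [[-1, 18, -39, 0, 0], [-1, 18, -39, 0, 0], [-1, 18, -39, 0, 0], [-1, 18, -39, 0, 0], [-1, 18, -39, 0, 0], [-1, 18, -39, 0, 0], [-1, 18, -39, 0, 0], [-1, 18, -39, 0, 0]]

```text
time: 18.15
tcp_pos: [0.6123, -0.1533, 0.1344]
ee_rot: [-3.141, 0.0, -2.845]
ft_force: [0.9, -0.2, -1.4]
finger_gap: 0.0113
grasp_force: 59.5
```

>>> drive_tool:
  increments:
    - [[-1, 0, 0, 0, 0.137], [-1, 0, 0, 0, 0], [-1, 0, 0, 0, 0], [-1, 0, 0, 0, 0]]

```text
time: 18.55
tcp_pos: [0.6129, -0.1506, 0.1343]
ee_rot: [3.142, -0.0, -2.977]
ft_force: [0.2, 0.3, -0.8]
finger_gap: 0.0114
grasp_force: 59.5
```

```bash
python3 ft.py
python3 - <<'E'
from h import *; import pickle
w=snap('wrist'); pickle.dump(w,open('w5.pkl','wb')); s=w['s']
print(go([.6097,-.1545,.13]))
cv2.imwrite('pics/w5.png',np.hstack([cv2.resize(w['color'][60:320,130:390],(520,520),interpolation=2)])[:,:,::-1])
E
```

```text
[-0.003 -0.007 -0.025] [ 0.152  0.104 -0.788 -0.023  0.005 -0.039] [ 0.613  -0.1506  0.1343] [-3.142 -0.    -2.978] [-0.45  0.2   0.03  1.4  -0.   -0.61] 18.65
[ 3.8 -3.   4.4]
```

View pics/w5.png

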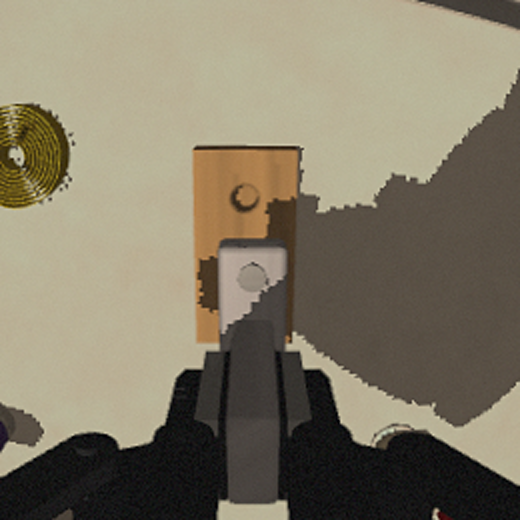

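The rest's near hole (244,195) sits left of the spanner's axis (252), matching the computed 3 mm offset.

>>> drive_tool:
  increments:
    - [[-1, 3.8, -3, 10, 0], [-1, 0, 0, 25, 0], [-1, 0, 0, 25, 0], [-1, 0, 0, 8, 0], [-1, 0, 0, 0, 0], [-1, 0, 0, 0, 0]]

```text
time: 19.35
tcp_pos: [0.6098, -0.1554, 0.0672]
ee_rot: [-3.141, 0.001, -2.98]
ft_force: [0.3, 0.7, -0.9]
finger_gap: 0.0108
grasp_force: 59.5
```

```bash
python3 ft.py; python3 -c "
from h import *
print(go([.6097,-.1545,.0481]))"
```

```text
[ 0.024 -0.002 -0.003] [ 0.098  0.132 -1.269 -0.018 -0.011  0.013] [ 0.6104 -0.1556  0.0679] [-3.14e+00  2.00e-03 -2.98e+00] [-0.46  0.22 -0.07  1.28 -0.   -0.62] 19.45
[ 0.5  1.2 19.8]
```

>>> drive_tool:
  increments:
    - [[-1, 0.5, 1.1, 4, 0], [-1, 0, 0, 4, 0], [-1, 0, 0, 3, 0], [-1, 0, 0, 3, 0], [-1, 0, 0, 2, 0], [-1, 0, 0, 2, 0], [-1, 0, 0, 0, 0], [-1, 0, 0, 0, 0]]

```text
time: 20.3
tcp_pos: [0.6089, -0.1542, 0.0484]
ee_rot: [-3.141, 0.0, -2.98]
ft_force: [0.5, -0.0, -1.2]
finger_gap: 0.0117
grasp_force: 59.5
```

```bash
python3 ft.py
```

```text
[-0.003 -0.    -0.   ] [ 0.317 -0.2   -1.357 -0.018 -0.008  0.011] [ 0.6089 -0.1541  0.0483] [-3.141  0.    -2.98 ] [-0.46  0.24 -0.09  1.24 -0.   -0.62] 20.4
```

>>> drive_tool:
  increments:
    - [[-1, 0, 0, 0.3, 0], [-1, 0, 0, 0, 0], [-0.6, 0, 0, 0, 0], [-0.2, 0, 0, 0, 0], [0.3, 0, 0, 0, 0], [1, 0, 0, 0, 0], [1, 0, 0, 0, 0], [1, 0, 0, 0, 0]]

```text
time: 21.25
tcp_pos: [0.6088, -0.1542, 0.0481]
ee_rot: [-3.141, -0.0, -2.98]
ft_force: [0.7, 0.6, 0.3]
finger_gap: 0.0851
grasp_force: 0.0
```

>>> drive_tool:
  increments:
    - [[1, 0, 0, 0, 0], [1, 0, 0, 0, 0], [1, 0, 0, -20, 0], [1, 0, 0, -40, 0], [1, 0, 0, -40, 0], [1, 0, 0, -40, 0], [1, 0, 0, -20, 0], [1, 0, 0, 0, 0]]

```text
time: 22.05
tcp_pos: [0.6105, -0.1549, 0.2123]
ee_rot: [-3.138, 0.005, -2.98]
ft_force: [0.3, -0.0, -0.1]
finger_gap: 0.0851
grasp_force: 0.0
```

```bash
python3 ft.py
python3 - <<'E'
from h import *
w=snap('wrist'); s=w['s']; T=np.array(w['T_tool_cam']);R=Rt(s);f=foc(w)
u0,v0,u1,v1=210,110,310,230
hsv=cv2.cvtColor(w['color'],cv2.COLOR_RGB2HSV)[v0:v1,u0:u1]
m=cv2.inRange(hsv,(8,90,20),(22,255,255));m=cv2.morphologyEx(m,cv2.MORPH_OPEN,np.ones((3,3)))
hl=cv2.convexHull(max(cv2.findContours(m,0,1)[0],key=cv2.contourArea)); allh=cv2.convexHull(cv2.findNonZero(m))
P=np.array([wplane(w,u0+p[0][0],v0+p[0][1],.018)[:2] for p in allh]);print('rest',cv2.minAreaRect((P*1000).astype('f4')))
k=np.zeros_like(m);cv2.fillConvexPoly(k,allh,255);b=cv2.inRange(hsv,(0,0,0),(180,70,255))&cv2.erode(k,np.ones((5,5)))
c=max(cv2.findContours(b,0,1)[0],key=cv2.contourArea)
Q=np.array([wplane(w,u0+p[0][0],v0+p[0][1],.03)[:2] for p in c]);print('bar',cv2.minAreaRect((Q*1000).astype('f4')))
d=snap('side');C=cloud(d)
for u,v in((173,242),): print(C[v,u])
sub=C[110:160,215:275];ok=(np.abs(sub[...,0]-.61)<.03)&(np.abs(sub[...,1]+.154)<.03)&(sub[...,2]>.04);print('handle',sub[ok].min(0),sub[ok].max(0))
E
```

```text
[0.13 0.   0.  ] [ 0.28   0.034 -0.425  0.011 -0.007 -0.002] [ 0.609  -0.1542  0.2079] [-3.141  0.    -2.98 ] [-0.46  0.19  0.14  1.53 -0.   -0.62] 22.15
rest ((608.8411865234375, -154.4031982421875), (92.25113677978516, 45.73605728149414), 9.177861213684082)
bar ((607.5877685546875, -153.98370361328125), (66.02902221679688, 19.196489334106445), 9.264036178588867)
[0.65527697 0.1863544  0.04182537]
handle [ 0.59662466 -0.16094798  0.04000608] [ 0.6211755  -0.14529186  0.08924136]
```

The bar is centred on the rest (about 1.3 mm off, yaw within 0.002 rad) and lies flat. Handing in.

```bash
python3 -c "
from workcell import ctrl
print(ctrl.job_done())"
```

```text
the job is handed in; nothing more can be done
None
```

I tightened the ring clockwise until the torque rose steeply at its stop, stood the spanner back in its rest (about 1.3 mm off centre), let go and handed the job in; no verdict came back.

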